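# Set the vial carriage at its mark, then hold the sprung chamber hatch just below balance

### The job

Get the sampler ready for loading: free the clamp lever on the vial carriage before shifting the carriage, slide the carriage until its pointer lines up with the index tab, and turn the lever back to fully clamped. Then lift the chamber's sprung hatch by its bar handle a little past its balance point, where the spring takes over, without letting it run to its stop, fly or slam, and ease it back to just below (a few degrees short of) the balance point. Finish while still holding the hatch there by its handle with the gripper, carriage clamped on its mark, and leave the loose things around undisturbed.

Things in the scene. Friction and masses are not known exactly. Their poses are not given: they have to be found in the camera images.
- rack_slide: Low fixed rack slide, beside the chamber on its left or right, yawed up to 0.2 rad: grey base plate 180 (x) by 370 (y) by 12 mm with a rail along its y. Origin: centre of the underside; -x is the robot's side. It bears the carriage: block 140 mm (slide x -50 to +90) by 80 mm (y), top 47 mm above the table, with a vial rack from x = +45 mm on, top 101 mm above the table.
- carriage (a joint): Position (m) of the vial carriage along the slide's +y axis, 0 to 0.20; starts at 0 to 0.04. The carriage's middle is at slide x = 0, y = value - 0.10 m. Rail friction about 7 N: it stays where left. When this equals mark_tab the pointer is on the mark.
- fin (a point): Carriage grip: black upright fin, 30 mm long (slide x), 12 mm thick (slide y), top 105 mm above the table. The point is in its middle, 18 mm below its top, at slide x +5 mm, the carriage's middle y. Axes parallel to the slide's. Pinch it from above across its 12 mm (closing along slide y).
- pointer (a point): Black pointer blade, 4 mm wide, on the carriage's front edge, 25 mm to the -y side of the carriage's middle. Axes parallel to the slide's.
- mark (a point): Black index tab, an upright blade 4 mm wide on the base plate's front strip; the point is on its top edge's middle, 26 mm above the table. The pointer is on the mark when both have the same y in the slide's frame. It is screwed tight and is not to be moved.
- mark_tab (a joint): Position (m) of the index tab along the slide's +y axis, on the same scale as carriage; 0.09 to 0.17.
- clamp (a joint): Angle of the clamp lever about its upright pivot, 0 to 1.57 rad, counter-clockwise from above. 0 = clamped, lever along slide +y; 1.57 = free, lever along slide -x (towards the robot). Stays where it is left; about 0.7 N at the knob turns it. The pivot is 35 mm to the -x side of the carriage's middle (slide x -35 mm). Starts clamped. A tight pinch should turn with the lever.
- clamp_knob (a point): Upright round black knob, 18 mm across, on the end of the clamp lever, 60 mm from the lever's pivot. Its top is 95 mm above the table; the point is on its axis 10 mm below the top; the lever's arm below it tops out at 60 mm above the table. The point's y axis points from pivot to knob.
- chamber: Sample chamber, fixed: black open-topped box 180 (x) by 220 (y) by 118 mm high, covered by the aluminium hatch. Origin: centre of the underside. Turned by up to 0.2 rad; -x is its front, towards the robot.
- hatch (a joint): Hatch angle, 0 = shut (at the start) to 1.40 rad = its stop, grows as the front edge rises. Balance at 1.00 rad (57 degrees): below it the hatch falls shut (about 2 N at the handle when shut, fading to nothing at balance), above it the spring drives it to the stop. A little past balance means 1.04 to 1.30; just below means 0.80 to 0.98.
- hatch_hinge (a point): Point on the hinge axis, midway: 80 mm behind the chamber's middle (chamber +x), 120 mm above the table. The axis runs along the chamber's y.
- hatch_grip (a point): Middle of the handle: round steel bar 12 mm thick, 120 mm long, parallel to the hinge axis, 215 mm from it; 39 mm clear between bar and hatch edge. Pinch from above (closing along chamber x); it turns between the fingers as the hatch swings. Bar height above the table: 124 mm shut, 277 at 0.80 rad, 303 at balance, 332 at the stop. Axes swing with the hatch.
- bottle: Bystander: amber bottle 70 mm across, 130 mm tall, behind the rack slide. Origin: centre of the underside.
- jar: Bystander: jar 56 mm across, 75 mm tall, behind the rack slide. Origin: centre of the underside.
- wrench: Bystander: wrench 160 mm long lying in front of the chamber. Origin: its underside.
- fitting: Bystander: steel column end fitting 40 mm across, 30 mm tall, in front of the rack slide. Origin: centre of the underside.
- tray: Bystander: white open tray 90 by 130 by 30 mm behind the chamber. Origin: centre of the underside.
- beaker: Bystander: glass beaker 70 mm across, 90 mm tall, at the left. Origin: centre of the underside.
- mouse: Bystander: black computer mouse 100 by 58 by 26 mm on its mat at the right. Origin: centre of the underside.

How it is judged:
On the way, in this order (a step that is already met when the one before it is completed fails the run):
1. the clamp lever is turned free (past 1.2 rad) while the carriage is still within 20 mm of where it stood (value of joint clamp above 1.2 rad and distance of pointer from where it was at the start of the episode below 0.02 m), for 0.1 s.
2. with the clamp free (over 0.8 rad) the pointer is brought within 5 mm of the mark (value of joint clamp above 0.8 rad and y of pointer in the frame of mark between -0.005 and 0.005 m), for 0.2 s.
3. the clamp lever is turned back to clamped (below 0.15 rad) with the pointer within 5 mm of the mark (value of joint clamp below 0.15 rad and y of pointer in the frame of mark between -0.005 and 0.005 m), for 0.2 s.
4. the hatch is raised past balance (over 1.04 rad) by the fingers (value of joint hatch above 1.04 rad and contact force between the fingers and hatch above 0.2 N), for 0.1 s.
At the end, for the whole second after the job is handed in: The program ends holding: the hatch is still, between 0.80 and 0.98 rad (just below its balance point at 1.00), carried by the fingers (contact over 0.2 N) and by no loose thing; the clamp lever is below 0.15 rad and the pointer within 5 mm of the mark along the slide (all of step 3 and value of joint hatch between 0.8 and 0.98 rad and velocity of joint hatch between -0.05 and 0.05 rad/s and contact force between the fingers and hatch above 0.2 N and contact force between each of bottle, tray, wrench, jar, beaker, fitting, mouse and hatch below 0.05 N); the arm keeps its last pose, push and grip.
It fails at once if the hatch ran to its stop (past 1.36 rad) (value of joint hatch above 1.36 rad).
It fails at once if the hatch flew or slammed (over 2 rad/s) (velocity of joint hatch above 2 rad/s or velocity of joint hatch below -2 rad/s).
It fails at once if a loose bystander was shifted by more than 30 mm (distance of any of bottle, jar, wrench, fitting, tray, beaker, mouse from where it was at the start of the episode above 0.03 m).
It fails at once if the bottle or the beaker was tipped (angle between any of bottle, beaker's own z axis and vertical above 0.5 rad).
It fails at once if the index tab was moved by more than 5 mm (distance of mark from where it was at the start of the episode above 0.005 m).
It also fails if it takes over 72 s, if anything falls off the work surface, if the arm or the gripper's body presses on something with over 40 N, if the wrist force passes 120 N, or if a joint passes its speed limit or range.

### The arm

A 6-joint arm with a two-finger parallel gripper is mounted at the origin on the work surface. World frame = base frame: x ahead of the robot, y to its left, z up, the work surface at z = 0. Lengths are in m, angles in rad, forces in N, time in s.
With the tool pointing down it reaches from about 0.325 to 0.875 m from the base axis. Payload 4.4 kg.
Tool frame: the origin (TCP) lies at the very end of the fingers, on their centre line; the grasp point (between the pads) lies 19 mm behind it (tcp_to_grasp is the z of the grasp point in the tool frame, in m); z points along the fingers, y is the direction in which the jaws open and shut (so a half turn about z gives the same grasp; the last joint's range is limited). The gripper opens to 85 mm and grips with 20 to 120 N. Pads are 22 mm wide; open, the fingers measure 114 mm over their backs; the gripper's body (76 mm by 85 mm) begins 54 mm behind the grasp point. The pads swing forward as they close: fully open they stand 13 mm farther back than shut.
Start: joints at [-1.433, 0.207, 1.542, -0, 1.393, -0.15], TCP at [0.164, -0.551, 0.231] pointing down, gripper open.
Joint ranges: [-2.73, 2.73], [-0.86, 2.22], [0.23, 2.46], [-1.11, 4.25], [0.08, 2.63], [-2.82, 2.82]. Speed limits (rad/s): [2.79, 2.79, 3.14, 3.14, 3.14, 3.14].

### API

Orientations are given as a unit quaternion [x, y, z, w].
In Python, from cell import read_state, grab_frame, finish_job, silhouettes, tcp_to_grasp gives the robot as it stands.
- The arm moves only by the shell command python3 -m creep 'ROWS' [OPENING] [FORCE]. ROWS is JSON, a list of rows, each an object with "dp": the shift along the tool's x, y, z in m, a list of three; "twist": the turn about the tool's z in rad. In form: [{"dp": [x, y, z], "twist": twist}, ...]. A call has 1 to 8 rows; each row is the pose to reach, as a shift and turn from the pose commanded when the call began, along the tool's axes at that moment; what a row does not reach only later rows make up. A row lasts 1/8 s, in which the tool goes at most 62.5 mm and 10.7 degrees, less where a joint would pass 70% of its speed; a pose out of reach is approached as far as the arm can. A call with a gripper value outside its range is refused whole. OPENING is the opening, from -1 (shut) to 1 (fully open), so that 0 is half open, set as the call begins (- or left out, the last holds). The fingers move at their own pace and stop on an object; FORCE is the grip in N (left out, the last holds). Time passes only in rows, so rows that repeat a pose let the fingers close. It gives the time, the measured TCP pose, the force and the opening at its end, in the units of the state.
- read_state(): the state, without advancing time (a new reading comes with each control period).
- grab_frame(name): name is "scene" or "top" or "wrist"; returns a dict with "img" (384x512x3 uint8, red, green, blue), "depth" (384x512 float32, m along the optical axis (not along the pixel's ray), 0 where there is no reading), "fx", "fy", "cx", "cy" (pixels), "dist" ([k1, k2, p1, p2, k3] as OpenCV has them; the pictures are not rectified), "T" (4x4, takes a point from camera to world coordinates). Camera axes: x right, y down, z forward; pixel columns grow to the right and rows downward; lengths in m; the calibration is good to about 2 mm. A picture is of the moment at which its call begins.
- finish_job(): hands the job in, once; it reports no verdict.
Trained networks look in a picture, given as the dict that the camera call returned (one of the last four; its "shot" number tells which), for a name from the list of things; names that differ only in an ending like _2 or _b are one class to them, and where a whole thing is asked for, a point or a joint stands for the part that bears it (a point fixed in the world has none). Each returns a list of dicts, best first, with "conf" (0 to 1); they miss things now and then, are a little off and sometimes report something else, mostly with a low value. They report only what shows in the picture. A call takes as long as a camera call.
- silhouettes(target, picture): "region" (384x512 bool, what is visible of it) and "point" ([column, row] in pixels, amid what is visible of it).
The state is a dict: "time_s": time; "joint_positions": joint angles; "qvel": joint speeds; "effort": joint torques, N m; "tool_pos": TCP position; "tcp_rot": TCP orientation; "wrist_force": force on the tool from outside, world axes, zero at the start; "torque": the same for the moment, N m; "grip_width": finger opening in m.
Only numpy, scipy, OpenCV 4.12 (cv2) and the standard library are available. Lean on these libraries where they do the work, as an engineer would, in place of code of your own. Each camera call takes 0.05 s, during which the arm holds its last target. There are 200 camera calls.

## Working session

There is one attempt and no reset: what is moved stays moved. The work goes in short steps, Python scripts to look and compute and a shell command to move; the robot and the scene stay as the last step left them, time stands still between calls to the robot, and variables do not carry over. Pictures are saved under pics/ and viewed, about 8 in all and at most 12, crops included, and the job is handed in when it is done.

```bash
mkdir -p pics; ls
cat > h.py <<'E'
import numpy as np, cv2
from cell import *
def world(f,uv,d=None,z=None):
    uv=np.array(uv,float).reshape(-1,2)
    K=np.array([[f['fx'],0,f['cx']],[0,f['fy'],f['cy']],[0,0,1]])
    n=cv2.undistortPoints(uv.reshape(-1,1,2),K,np.array(f['dist'],float)).reshape(-1,2)
    r=np.c_[n,np.ones(len(n))]; T=np.array(f['T'])
    if z is not None:
        w=r@T[:3,:3].T; s=(z-T[2,3])/w[:,2]; return w*s[:,None]+T[:3,3]
    if d is None: d=f['depth'][uv[:,1].astype(int),uv[:,0].astype(int)]
    return (r*np.array(d).reshape(-1,1))@T[:3,:3].T+T[:3,3]
def cloud(f,m):
    v,u=np.nonzero(m&(f['depth']>0)); return world(f,np.c_[u,v],f['depth'][v,u])
def save(f,n): cv2.imwrite('pics/'+n,f['img'][:,:,::-1])
E
python3 - <<'E'
from h import *
print(read_state(), tcp_to_grasp)
for c in ['top','scene']:
    f=grab_frame(c); save(f,c+'0.png'); print(c,f['T'][:3,3])
    for n in ['rack_slide','carriage','fin','mark','clamp_knob','pointer','chamber','hatch','hatch_grip','bottle','jar','wrench','fitting','tray','beaker','mouse']:
        try: r=silhouettes(n,f)
        except Exception as e: print(n,e); continue
        for q in r[:1]:
            p=cloud(f,q['region'])
            print(n,round(q['conf'],2),np.round(q['point']),q['region'].sum(), np.median(p,0).round(3) if len(p) else '', p.min(0).round(3),p.max(0).round(3))
E
```

```text
pics
{'time_s': 0.0, 'joint_positions': array([-1.43249034e+00,  2.07432097e-01,  1.54297825e+00,  2.46048613e-05,
        1.39350594e+00, -1.50502661e-01]), 'qvel': array([ 0.00011303,  0.00090328,  0.00071606, -0.00122092, -0.00012384,
       -0.0012466 ]), 'effort': array([-5.74927508e-04, -3.83036327e+01, -2.91595316e+01, -1.98342432e-04,
        1.05983866e-02,  1.98650014e-06]), 'tool_pos': array([ 0.16365397, -0.55041752,  0.23010738]), 'tcp_rot': array([ 9.89591447e-01,  1.43900721e-01,  1.91919302e-05, -1.16171909e-03]), 'wrist_force': array([ 0.19715177, -0.35648432,  0.73293611]), 'torque': array([ 0.07014997,  0.01000765, -0.01054945]), 'grip_width': 0.08519974534459954} -0.0187
top [ 0.46398539 -0.01978036  1.38963524]
rack_slide 0.57 [191. 186.] 5740 [0.582 0.217 0.014] [ 0.477  0.033 -0.005] [0.696 0.419 0.11 ]
carriage 0.74 [201. 181.] 1212 [0.605 0.159 0.05 ] [ 0.536  0.111 -0.005] [0.696 0.241 0.11 ]
fin 0.61 [201. 184.] 1172 [0.609 0.161 0.05 ] [ 0.539  0.115 -0.005] [0.696 0.224 0.11 ]
clamp_knob 0.64 [200. 196.] 127 [0.552 0.182 0.061] [0.54  0.146 0.043] [0.565 
[... 1603 characters left out ...]
127] [ 0.372 -0.299 -0.006] [ 0.689 -0.069  0.135]
bottle 0.85 [353. 226.] 538 [0.722 0.322 0.085] [ 0.679  0.296 -0.003] [0.741 0.37  0.135]
jar 0.53 [309. 235.] 338 [0.726 0.175 0.069] [ 0.69   0.151 -0.002] [0.743 0.207 0.08 ]
wrench 0.46 [191. 161.] 104 [ 0.369 -0.221  0.007] [ 0.338 -0.253 -0.008] [ 0.468 -0.203  0.13 ]
fitting 0.62 [334. 157.] 96 [0.396 0.328 0.015] [ 0.374  0.312 -0.003] [0.408 0.354 0.035]
tray 0.61 [211. 260.] 1141 [ 0.78  -0.149  0.004] [ 0.723 -0.215 -0.005] [ 0.833 -0.08   0.035]
beaker 0.81 [392. 158.] 448 [0.433 0.532 0.058] [ 0.329  0.497 -0.003] [0.468 0.615 0.094]
mouse 0.55 [113. 172.] 371 [ 0.426 -0.508  0.027] [ 0.353 -0.554 -0.004] [ 0.475 -0.471  0.038]
```

Run:
```python
from h import *
f=grab_frame('top')
q=silhouettes('rack_slide',f)[0]; h=silhouettes('hatch',f)[0]
P=cloud(f,q['region']); p=P[(P[:,2]>.007)&(P[:,2]<.02)]
print('slide',cv2.minAreaRect(p[:,:2].astype(np.float32)))
c=P[(P[:,2]>.04)&(P[:,2]<.054)];print('blk',cv2.minAreaRect(c[:,:2].astype(np.float32)))
H=cloud(f,h['region']); H=H[H[:,2]>.11]
print('hatch',cv2.minAreaRect(H[:,:2].astype(np.float32)))
a=f['img'][110:270,130:410][:,:,::-1]
cv2.imwrite('pics/top1.png',cv2.resize(a,None,fx=2.8,fy=2.8,interpolation=cv2.INTER_CUBIC))
```

```text
Traceback (most recent call last):
IndexError: list index out of range
```

Networks miss sometimes; add a retry helper.

```bash
cat >> h.py <<'E'
def sil(n,cam,k=4):
    for _ in range(k):
        f=grab_frame(cam); r=silhouettes(n,f)
        if r: return f,r[0]
    raise SystemExit('missed '+n)
E
python3 - <<'E'
from h import *
f,q=sil('rack_slide','top'); P=cloud(f,q['region']); p=P[(P[:,2]>.007)&(P[:,2]<.02)]
print('slide',cv2.minAreaRect(p[:,:2].astype(np.float32)))
c=P[(P[:,2]>.04)&(P[:,2]<.054)];print('blk',cv2.minAreaRect(c[:,:2].astype(np.float32)))
f,h=sil('hatch','top')
H=cloud(f,h['region']); H=H[H[:,2]>.11]
print('hatch',cv2.minAreaRect(H[:,:2].astype(np.float32)))
a=f['img'][110:270,130:410][:,:,::-1]
cv2.imwrite('pics/top1.png',cv2.resize(a,None,fx=2.8,fy=2.8,interpolation=cv2.INTER_CUBIC))
E
```

```text
slide ((0.5831888914108276, 0.22111502289772034), (0.17962516844272614, 0.3691546618938446), 6.528172016143799)
blk ((0.6064440011978149, 0.1619168370962143), (0.13333186507225037, 0.0819021686911583), 6.7619524002075195)
hatch ((0.5676056146621704, -0.18890555202960968), (0.2197868973016739, 0.21908046305179596), 9.592652320861816)
```

View pics/top1.png

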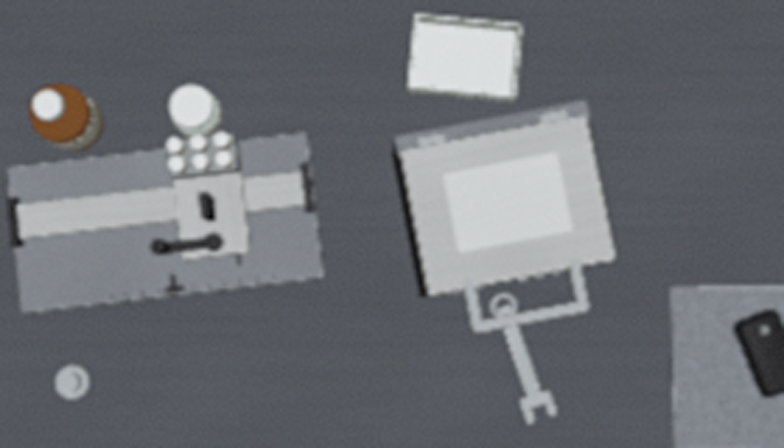

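```bash
cat > fr.py <<'E'
import numpy as np
th=0.115; S0=np.array([.583,.221]); R=np.array([[np.cos(th),-np.sin(th)],[np.sin(th),np.cos(th)]])
def sl(p): return R.T@(np.array(p)[:2]-S0)
E
python3 - <<'E'
from h import *; from fr import *
f=grab_frame('top')
for n,c,z in [('knob',(160,246),.095),('pivot',(213,242),.06),('fin',(207,206),.105),('mark',(174,281),.026),('ptr',(238,258),.02)]:
    p=world(f,(130+c[0]/2.8,110+c[1]/2.8),z=z)[0]; print(n,p.round(4),sl(p).round(4))
f,h=sil('hatch','top')
H=cloud(f,h['region']); 
c,s=np.cos(.167),np.sin(.167); B=np.c_[H[:,0]*c+H[:,1]*s,-H[:,0]*s+H[:,1]*c,H[:,2]]
B=B[(B[:,2]>.115)]; x0=B[:,0].min(); b=B[B[:,0]<x0+.025]
print('bar',x0,B[:,0].max(),b.mean(0),b[:,1].min(),b[:,1].max(),'all y',B[:,1].min(),B[:,1].max())
xb=x0+.006;yb=(b[:,1].min()+b[:,1].max())/2; print('bar world',xb*c-yb*s,xb*s+yb*c)
s=read_state(); from scipy.spatial.transform import Rotation as Q
print(Q.from_quat(s['tcp_rot']).as_matrix().round(3))
E
```

```text
knob [0.5468 0.2092 0.095 ] [-0.0373 -0.0076]
pivot [0.5535 0.153  0.06  ] [-0.0371 -0.0642]
fin [0.5917 0.1541 0.105 ] [ 0.001  -0.0674]
mark [0.5089 0.2042 0.026 ] [-0.0756 -0.0082]
ptr [0.5366 0.1278 0.02  ] [-0.0568 -0.0873]
bar 0.418480882485846 0.6356324133556972 [ 0.42725051 -0.28120129  0.1285567 ] -0.3471531433836453 -0.2166731555127005 all y -0.3899134765623369 -0.17230088492741008
bar world 0.46543642025426646 -0.2074318734636611
[[ 0.959  0.285  0.   ]
 [ 0.285 -0.959  0.   ]
 [ 0.    -0.    -1.   ]]
```

```bash
R8='x'; python3 -m creep '[{"dp":[0.04,-0.04,-0.005],"twist":0},{"dp":[0.08,-0.085,-0.01],"twist":0},{"dp":[0.12,-0.128,-0.02],"twist":0},{"dp":[0.16,-0.17,-0.02],"twist":0},{"dp":[0.20,-0.213,-0.02],"twist":0},{"dp":[0.24,-0.256,-0.02],"twist":0},{"dp":[0.28,-0.298,-0.02],"twist":0},{"dp":[0.30,-0.32,-0.02],"twist":0}]' && python3 -m creep '[{"dp":[0.04,-0.043,0],"twist":-0.175},{"dp":[0.08,-0.085,0],"twist":-0.35},{"dp":[0.12,-0.127,0],"twist":-0.525},{"dp":[0.16,-0.17,0],"twist":-0.7},{"dp":[0.20,-0.211,0.01],"twist":-0.875},{"dp":[0.24,-0.254,0.02],"twist":-1.05},{"dp":[0.27,-0.285,0.03],"twist":-1.225},{"dp":[0.284,-0.30,0.04],"twist":-1.397}]' 0 40
python3 - <<'E'
from h import *; from fr import *
f=grab_frame('wrist'); save(f,'w1.png'); T=f['T']; print(T.round(3))
for n in ['clamp_knob','fin','mark','pointer']:
    for q in silhouettes(n,f)[:2]:
        p=cloud(f,q['region']); print(n,q['conf'],q['point'],q['region'].sum())
        if len(p):
            t=p[p[:,2]>p[:,2].max()-.01]; print(np.median(p,0),np.median(t,0),sl(np.median(t,0)))
print(read_state()['tool_pos'])
E
```

```text
time_s: 3.2
tool_pos: [0.3609, -0.1566, 0.2516]
tcp_rot: [0.989, 0.145, 0.0, 0.0]
wrist_force: [-0.4, 0.1, -0.7]
grip_width: 0.0854
time_s: 4.2
tool_pos: [0.5477, 0.2118, 0.2108]
tcp_rot: [0.662, 0.749, 0.0, 0.0]
wrist_force: [0.9, -1.1, -0.1]
grip_width: 0.0428
[[ 0.992  0.116  0.042  0.537]
 [ 0.123 -0.938 -0.324  0.296]
 [ 0.002  0.326 -0.945  0.354]
 [ 0.     0.     0.     1.   ]]
clamp_knob 0.6 [249.3, 208.4] 1340
[0.54933468 0.18297488 0.06306107] [0.54603205 0.21615699 0.09486772] [-0.03727949 -0.00056908]
fin 0.68 [313.9, 225.0] 12059
[0.6187457  0.17195564 0.06259065] [0.57430924 0.22649378 0.2192876 ] [-0.00800296  0.00645473]
fin 0.15 [410.0, 220.9] 3203
[0.70505821 0.1900745  0.07477825] [0.66828566 0.20028219 0.09996072] [ 0.08234503 -0.03036721]
mark 0.54 [205.7, 166.9] 262
[0.50185128 0.20989888 0.01761894] [0.50454531 0.20944832 0.02560952] [-0.079262   -0.00247296]
pointer 0.92 [313.5, 222.7] 12075
[0.61877607 0.17209001 0.06258729] [0.6478572  0.16549476 0.10125838] [ 0.05805977 -0.06258076]
[0.54679006 0.2088698  0.21146487]
```

View pics/w1.png

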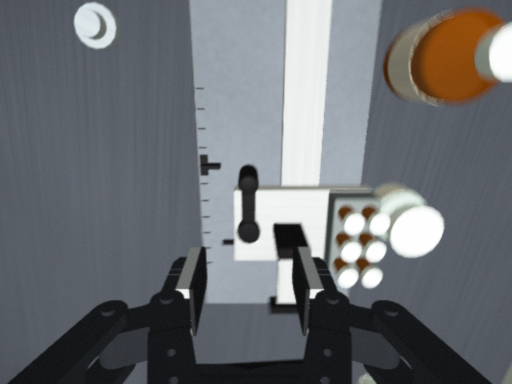

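Run:
```python
from h import *; from fr import *
f=grab_frame('wrist')
for n,c,z in [('knob',(249,183),.095),('knobfar',(249,166),.095),('pivot',(249,231),.06),('fin',(290,236),.105),('mark',(206,166),.026),('ptr',(228,242),.02)]:
    p=world(f,c,z=z)[0]; print(n,p.round(4),sl(p).round(4))
a=f['img'][140:290,180:350][:,:,::-1]
cv2.imwrite('pics/w2.png',cv2.resize(a,None,fx=4,fy=4,interpolation=cv2.INTER_CUBIC))
print(read_state()['tool_pos'])
```

```text
knob [0.5464 0.2145 0.095 ] [-0.0371 -0.0023]
knobfar [0.5448 0.2291 0.095 ] [-0.037   0.0124]
pivot [0.5533 0.1538 0.06  ] [-0.0372 -0.0634]
fin [0.5863 0.1744 0.105 ] [-0.0021 -0.0467]
mark [0.5021 0.207  0.026 ] [-0.0819 -0.0047]
ptr [0.533  0.1182 0.02  ] [-0.0615 -0.0964]
[0.54696839 0.20861857 0.21183212]
```

View pics/w2.png

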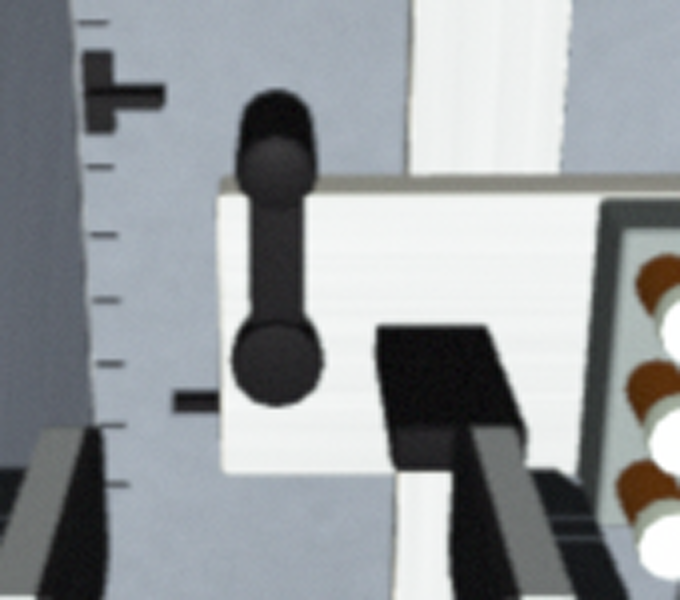

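```bash
python3 -m creep '[{"dp":[0.005,0,0.05],"twist":0},{"dp":[0.005,0,0.10],"twist":0},{"dp":[0.005,0,0.13],"twist":0},{"dp":[0.005,0,0.144],"twist":0},{"dp":[0.005,0,0.144],"twist":0}]' && python3 -m creep '[{"dp":[0,0,0],"twist":0},{"dp":[0,0,0],"twist":0},{"dp":[0,0,0],"twist":0},{"dp":[0,0,0],"twist":0}]' -1 40
python3 - <<'E'
import numpy as np
for a in np.deg2rad(np.arange(9,91,9)): print(np.rad2deg(a).round(), 'dp in tool axes: x',(.06*(np.cos(a)-1)).round(4),'y',(-.06*np.sin(a)).round(4), 'twist',(-a).round(3))
E
```

```text
time_s: 5.12
tool_pos: [0.5463, 0.2137, 0.0673]
tcp_rot: [0.666, 0.746, -0.0, -0.0]
wrist_force: [-1.0, -0.2, 0.1]
grip_width: 0.0428
time_s: 5.62
tool_pos: [0.5459, 0.2144, 0.0695]
tcp_rot: [0.665, 0.747, -0.0, -0.0]
wrist_force: [-4.8, -2.0, 5.6]
grip_width: 0.0167
9.0 dp in tool axes: x -0.0007 y -0.0094 twist -0.157
18.0 dp in tool axes: x -0.0029 y -0.0185 twist -0.314
27.0 dp in tool axes: x -0.0065 y -0.0272 twist -0.471
36.0 dp in tool axes: x -0.0115 y -0.0353 twist -0.628
45.0 dp in tool axes: x -0.0176 y -0.0424 twist -0.785
54.0 dp in tool axes: x -0.0247 y -0.0485 twist -0.942
63.0 dp in tool axes: x -0.0328 y -0.0535 twist -1.1
72.0 dp in tool axes: x -0.0415 y -0.0571 twist -1.257
81.0 dp in tool axes: x -0.0506 y -0.0593 twist -1.414
90.0 dp in tool axes: x -0.06 y -0.06 twist -1.571
```

```bash
python3 -m creep '[{"dp":[-0.0007,-0.0094,0],"twist":-0.157},{"dp":[-0.003,-0.0185,0],"twist":-0.314},{"dp":[-0.0065,-0.027,0],"twist":-0.471},{"dp":[-0.0115,-0.035,0],"twist":-0.628},{"dp":[-0.0176,-0.0424,0],"twist":-0.785},{"dp":[-0.0176,-0.0424,0],"twist":-0.785}]'
```

```text
time_s: 6.38
tool_pos: [0.5056, 0.1923, 0.0695]
tcp_rot: [0.329, 0.944, 0.0, -0.0]
wrist_force: [-6.3, 0.4, 6.5]
grip_width: 0.0164
```

```bash
python3 -m creep '[{"dp":[-0.0007,-0.0094,0],"twist":-0.157},{"dp":[-0.003,-0.0185,0],"twist":-0.314},{"dp":[-0.0065,-0.027,0],"twist":-0.471},{"dp":[-0.0115,-0.035,0],"twist":-0.628},{"dp":[-0.0161,-0.0409,0],"twist":-0.75},{"dp":[-0.0161,-0.0409,0],"twist":-0.75}]'
```

```text
time_s: 7.12
tool_pos: [0.4922, 0.1494, 0.0694]
tcp_rot: [-0.04, 0.999, -0.0, -0.002]
wrist_force: [-8.1, -2.6, 11.4]
grip_width: 0.0168
```

```bash
python3 -m creep '[{"dp":[0,0,0],"twist":0},{"dp":[0,0,0],"twist":0},{"dp":[0,0,-0.02],"twist":0},{"dp":[0,0,-0.06],"twist":0},{"dp":[-0.05,0.001,-0.07],"twist":-0.02},{"dp":[-0.101,0.002,-0.07],"twist":-0.035},{"dp":[-0.101,0.002,-0.07],"twist":-0.035}]' 0.2
python3 - <<'E'
from h import *; from fr import *
f=grab_frame('wrist'); save(f,'w3.png')
f2,q=sil('clamp_knob','top'); p=cloud(f2,q['region']); t=p[p[:,2]>p[:,2].max()-.012]; print(np.median(t,0),sl(np.median(t,0)))
print(read_state()['tool_pos'],read_state()['wrist_force'])
E
```

```text
time_s: 8.0
tool_pos: [0.5977, 0.1601, 0.1375]
tcp_rot: [-0.057, 0.998, 0.0, 0.002]
wrist_force: [-0.7, -0.7, -0.2]
grip_width: 0.0514
[0.61301799 0.11140723 0.22775609] [ 0.01724431 -0.11231335]
[0.59276119 0.16006182 0.13704617] [-0.05667253 -0.11895517 -0.14864315]
```

View pics/w3.png

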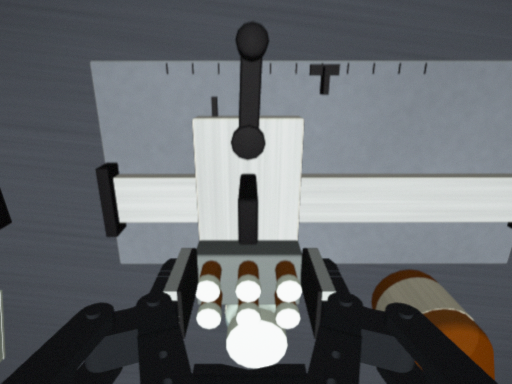

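Run:
```python
from h import *; from fr import *
f=grab_frame('wrist')
for n,c,z in [('knob',(252,36),.095),('pivot',(248.5,138),.06),('finfar',(248,176),.105),('finnear',(248,200),.105),('mark',(324.5,80),.026)]:
    p=world(f,c,z=z)[0]; print(n,p.round(4),sl(p).round(4))
for z in (.02,.026,.035): p=world(f,(214.5,107),z=z)[0]; print('ptr',z,sl(p).round(4))
for c in [(214,106),(214,101),(324,80),(324,90)]:print(c,world(f,c)[0].round(4))
g=f['img'][:,:,1].astype(int); print(g[106,206:224]); print(g[88,314:335])
```

```text
knob [0.486 0.15  0.095] [-0.1046 -0.0594]
pivot [0.5442 0.1547 0.06  ] [-0.0461 -0.0614]
finfar [0.5583 0.1561 0.105 ] [-0.032  -0.0616]
finnear [0.5726 0.1578 0.105 ] [-0.0176 -0.0616]
mark [0.5005 0.2065 0.026 ] [-0.0836 -0.005 ]
ptr 0.02 [-0.0639 -0.088 ]
ptr 0.026 [-0.0643 -0.0873]
ptr 0.035 [-0.0649 -0.0864]
(214, 106) [0.5278 0.1273 0.0347]
(214, 101) [0.5257 0.1247 0.0118]
(324, 80) [0.5005 0.206  0.0263]
(324, 90) [0.5075 0.2075 0.0258]
[146 149 147 142 117  60  47  48  46  39  61 115 145 146 145 148 148 147]
[150 149 149 145 129  81  21   9  15  29  42  41  40  51 102 143 146 146
 145 146 146]
```

```bash
python3 -m creep '[{"dp":[0,0,0.04],"twist":0},{"dp":[0,0,0.06],"twist":0},{"dp":[0,0,0.069],"twist":0},{"dp":[0,0,0.069],"twist":0}]' && python3 -m creep '[{"dp":[0,0,0],"twist":0},{"dp":[0,0,0],"twist":0},{"dp":[0,0,0],"twist":0},{"dp":[0,0,0],"twist":0},{"dp":[0,0,0],"twist":0}]' -1 60; python3 -c "
from h import *
from scipy.spatial.transform import Rotation as Q
s=read_state(); print(s['tool_pos'],s['wrist_force'],Q.from_quat(s['tcp_rot']).as_matrix().round(4))"
```

```text
time_s: 8.8
tool_pos: [0.5937, 0.16, 0.0679]
tcp_rot: [-0.057, 0.998, -0.0, -0.0]
wrist_force: [0.2, -0.0, 0.2]
grip_width: 0.0509
time_s: 9.43
tool_pos: [0.5951, 0.1597, 0.0697]
tcp_rot: [-0.057, 0.998, -0.0, 0.001]
wrist_force: [-1.1, -1.8, 5.3]
grip_width: 0.0113
[0.59506476 0.15971804 0.0696999 ] [-1.1304283  -1.79208034  5.34011366] [[-9.935e-01 -1.140e-01  2.300e-03]
 [-1.140e-01  9.935e-01 -4.000e-04]
 [-2.200e-03 -6.000e-04 -1.000e+00]]
```

Gripped. Slide +y equals tool +y: move 81 mm.

```bash
python3 -m creep '[{"dp":[0,0.01,0],"twist":0},{"dp":[0,0.025,0],"twist":0},{"dp":[0,0.045,0],"twist":0},{"dp":[0,0.065,0],"twist":0},{"dp":[0,0.076,0],"twist":0},{"dp":[0,0.081,0],"twist":0},{"dp":[0,0.081,0],"twist":0}]'
python3 - <<'E'
from h import *
from fr import *
print(read_state()['tool_pos'])
f=grab_frame('wrist'); a=f['img'][0:260,140:380][:,:,::-1]
cv2.imwrite('pics/w4.png',cv2.resize(a,None,fx=2.2,fy=2.2,interpolation=cv2.INTER_CUBIC))
E
```

```text
time_s: 10.3
tool_pos: [0.5858, 0.2399, 0.0697]
tcp_rot: [-0.057, 0.998, -0.001, 0.001]
wrist_force: [0.2, -3.7, 5.6]
grip_width: 0.0112
[0.58580981 0.23989909 0.06969591]
```

View pics/w4.png

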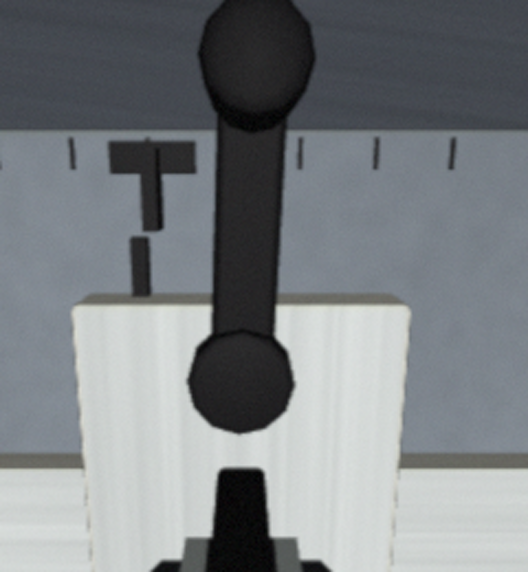

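Run:
```python
from h import *
from fr import *
f=grab_frame('wrist')
g=f['img'][:,:,1].astype(int)
for r in (96,100,112,118,124,130): print(r,g[r,194:218])
for n,c,z in [('mark',(208.6,86),.026),('ptr',(204,124),.026),('ptr',(204,124),.035)]:
    p=world(f,(140+(c[0]-140),c[1]),z=z)[0]; print(n,sl(p))
for c in [(203,112),(204,116),(204,120),(204,124),(204,130),(208,76),(208,80),(208,84),(208,90),(208,96),(208,102)]:
    p=world(f,c)[0]; print(c,p[2].round(4),sl(p).round(4))
```

```text
96 [138 136 137 135 137 135 136 132 135 120  82  47  43  40  40  42  41  32
  18  48  98 133 135 135]
100 [135 136 137 136 136 137 134 135 135 124  91  47  42  43  41  42  42  31
  17  31  92 134 137 137]
112 [140 138 141 137 120  72  44  41  40  38  38  42  35  63 114 136 138 137
 138 141 140 139 139 138]
118 [139 134 137 135 124  89  47  39  41  43  40  41  34  49  99 135 137 137
 137 138 137 135 136 137]
124 [138 137 139 138 134 106  50  37  38  39  37  39  32  36  90 133 137 136
 140 140 137 137 135 138]
130 [136 140 138 137 137 111  62  43  40  37  38  40  34  33  85 131 138 137
 140 139 137 136 137 140]
mark [-0.07756528 -0.00307948]
ptr [-0.05707203 -0.00655309]
ptr [-0.05815456 -0.00530218]
(203, 112) 0.0347 [-0.0644 -0.0056]
(204, 116) 0.0345 [-0.0623 -0.0052]
(204, 120) 0.0346 [-0.0602 -0.0053]
(204, 124) 0.0357 [-0.0582 -0.0052]
(204, 130) 0.0341 [-0.0548 -0.0056]
(208, 76) 0.0261 [-0.0827 -0.0032]
(208, 80) 0.0264 [-0.0807 -0.0032]
(208, 84) 0.0262 [-0.0786 -0.0033]
(208, 90) 0.0276 [-0.0755 -0.0033]
(208, 96) 0.0248 [-0.0723 -0.0038]
(208, 102) 0.0255 [-0.0691 -0.0038]
```

```bash
python3 -m creep '[{"dp":[0,0.001,0],"twist":0},{"dp":[0,0.002,0],"twist":0},{"dp":[0,0.002,0],"twist":0},{"dp":[0,0.002,0],"twist":0}]' && python3 -m creep '[{"dp":[0,0,0],"twist":0},{"dp":[0,0,0],"twist":0},{"dp":[0,0,0],"twist":0},{"dp":[0,0,-0.02],"twist":0},{"dp":[0,0,-0.065],"twist":0},{"dp":[0.05,0,-0.065],"twist":0},{"dp":[0.103,0.001,-0.065],"twist":0},{"dp":[0.103,0.001,-0.065],"twist":0}]' 0 40
python3 -c "
from h import *
from fr import *
s=read_state(); print(s['tool_pos'])
f=grab_frame('top'); a=f['img'][140:230,130:260][:,:,::-1]
cv2.imwrite('pics/t5.png',cv2.resize(a,None,fx=5,fy=5,interpolation=cv2.INTER_CUBIC))"
```

```text
time_s: 10.9
tool_pos: [0.5857, 0.2408, 0.0697]
tcp_rot: [-0.057, 0.998, -0.001, 0.001]
wrist_force: [-0.2, -6.7, 5.4]
grip_width: 0.0114
time_s: 11.9
tool_pos: [0.4767, 0.2312, 0.1326]
tcp_rot: [-0.058, 0.998, -0.0, -0.003]
wrist_force: [0.7, -0.6, 1.3]
grip_width: 0.043
[0.47673501 0.23122154 0.13261211]
```

```bash
python3 -m creep '[{"dp":[0,0,0.02],"twist":0},{"dp":[0,0,0.045],"twist":0},{"dp":[0,0,0.064],"twist":0},{"dp":[0,0,0.064],"twist":0}]' && python3 -m creep '[{"dp":[0,0,0],"twist":0},{"dp":[0,0,0],"twist":0},{"dp":[0,0,0],"twist":0},{"dp":[0,0,0],"twist":0}]' -1 40
```

```text
time_s: 12.45
tool_pos: [0.483, 0.2317, 0.0689]
tcp_rot: [-0.057, 0.998, -0.0, -0.0]
wrist_force: [1.2, -1.0, 0.8]
grip_width: 0.0431
time_s: 12.95
tool_pos: [0.484, 0.2322, 0.0709]
tcp_rot: [-0.057, 0.998, 0.0, 0.002]
wrist_force: [2.9, 0.1, 4.9]
grip_width: 0.0166
```

```bash
python3 -m creep '[{"dp":[-0.0007,0.0094,0],"twist":0.157},{"dp":[-0.003,0.0185,0],"twist":0.314},{"dp":[-0.0065,0.027,0],"twist":0.471},{"dp":[-0.0115,0.035,0],"twist":0.628},{"dp":[-0.0176,0.0424,0],"twist":0.785},{"dp":[-0.0176,0.0424,0],"twist":0.785}]'
```

```text
time_s: 13.7
tool_pos: [0.4986, 0.2752, 0.0709]
tcp_rot: [0.329, 0.944, 0.001, 0.004]
wrist_force: [6.0, -4.5, 2.4]
grip_width: 0.0167
```

```bash
python3 -m creep '[{"dp":[-0.0007,0.0094,0],"twist":0.157},{"dp":[-0.003,0.0185,0],"twist":0.314},{"dp":[-0.0065,0.027,0],"twist":0.471},{"dp":[-0.0115,0.035,0],"twist":0.628},{"dp":[-0.0176,0.0424,0],"twist":0.785},{"dp":[-0.0176,0.0424,0],"twist":0.785},{"dp":[-0.0176,0.0424,0],"twist":0.785}]'
```

```text
time_s: 14.58
tool_pos: [0.5364, 0.296, 0.0708]
tcp_rot: [0.665, 0.747, -0.001, 0.002]
wrist_force: [1.7, -5.7, 8.2]
grip_width: 0.0166
```

```bash
python3 -m creep '[{"dp":[0,0,0],"twist":0},{"dp":[0,0,0],"twist":0},{"dp":[0,0,-0.02],"twist":0},{"dp":[0,0,-0.06],"twist":0},{"dp":[-0.03,0,-0.12],"twist":0},{"dp":[-0.08,0,-0.14],"twist":0},{"dp":[-0.08,0,-0.14],"twist":0},{"dp":[-0.08,0,-0.14],"twist":0}]' 0
python3 - <<'E'
from h import *
f=grab_frame('wrist'); save(f,'w6.png'); print(read_state()['tool_pos'])
E
```

```text
time_s: 15.58
tool_pos: [0.5438, 0.2189, 0.2098]
tcp_rot: [0.665, 0.746, 0.0, -0.0]
wrist_force: [0.3, 0.2, 0.1]
grip_width: 0.0427
[0.54332485 0.2192469  0.20887948]
```

View pics/w6.png

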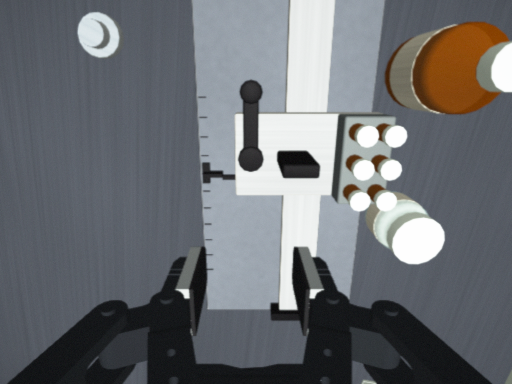

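Run:
```python
from h import *
from fr import *
f=grab_frame('wrist'); g=f['img'][:,:,1].astype(int)
print(g[168:184,208:236:2])
for c in [(214,174),(218,174),(226,176),(230,176),(233,176),(251,91)]:
    p=world(f,c)[0]; print(c,p.round(4),sl(p).round(4))
for n,c,z in [('m',(217,174),.026),('p',(230,176.5),.0347),('knob',(251,91),.095),('piv',(251,158),.06)]: print(n,sl(world(f,c,z=z)[0]))
f,h=sil('hatch','wrist') if 0 else sil('hatch','scene')
H=cloud(f,h['region']); 
c,s=np.cos(.167),np.sin(.167); B=np.c_[H[:,0]*c+H[:,1]*s,-H[:,0]*s+H[:,1]*c,H[:,2]]
B=B[(B[:,2]>.115)]; x0=B[:,0].min(); b=B[B[:,0]<x0+.02]; print('bar',x0,b[:,1].min(),b[:,1].max())
```

```text
[[ 44  89 170 174 170 172 168 171 171 167 168 170 170 169]
 [ 42  88 170 173 172 171 167 171 172 169 171 170 169 170]
 [ 46  74 163 163 165 164 162 165 168 169 172 171 170 169]
 [ 42  44  86  90  85  86  86  87 152 170 172 169 168 168]
 [ 26  23  22  21  27  25  24  34 145 172 172 170 172 169]
 [ 19  16  14  14  18  16  10  29 146 172 172 171 170 168]
 [ 25  29  26  25  25  29  28  32 139 163 163 163 164 163]
 [ 36  41  41  38  39  40  38  35  74  85  84  85  85  86]
 [ 42  42  44  40  43  44  44  36  31  35  38  36  35  35]
 [ 47  44  56  55  55  56  59  52  40  41  38  42  38  42]
 [ 42  52 121 127 125 125 123 107  47  44  44  46  46  42]
 [ 40  57 157 163 165 164 162 141  60  57  57  57  56  55]
 [ 45  60 165 169 170 173 173 162 124 123 127 129 126 124]
 [ 45  57 165 172 174 173 172 168 159 160 163 163 162 163]
 [ 44  64 166 170 173 171 172 171 169 170 171 172 170 170]
 [ 78 104 167 169 171 171 174 171 169 169 171 170 171 166]]
(214, 174) [0.5077 0.2108 0.0271] [-0.0759 -0.0015]
(218, 174) [0.5118 0.211  0.0262] [-0.0719 -0.0018]
(226, 176) [0.5207 0.2124 0.0352] [-0.0629 -0.0014]
(230, 176) [0.5247 0.2128 0.035 ] [-0.0588 -0.0015]
(233, 176) [0.5278 0.2133 0.0356] [-0.0557 -0.0013]
(251, 91) [0.5358 0.2984 0.0964] [-0.038   0.0823]
m [-0.0729339  -0.00185015]
p [-0.05885784 -0.00209288]
knob [-0.037985    0.08227387]
piv [-0.03763569  0.02275967]
bar 0.4171800613487123 -0.34676738647409316 -0.21893679739930333
```

```bash
python3 -m creep '[{"dp":[-0.03,-0.009,0],"twist":0},{"dp":[-0.09,-0.027,0],"twist":0},{"dp":[-0.15,-0.045,0],"twist":-0.01},{"dp":[-0.21,-0.063,0],"twist":-0.02},{"dp":[-0.27,-0.081,0],"twist":-0.03},{"dp":[-0.33,-0.099,0],"twist":-0.04},{"dp":[-0.385,-0.115,0],"twist":-0.052},{"dp":[-0.415,-0.124,0],"twist":-0.052}]' -0.2 40 && python3 -m creep '[{"dp":[0,0,0],"twist":0},{"dp":[0,0,0],"twist":0}]'
python3 - <<'E'
from h import *
f=grab_frame('wrist'); save(f,'w7.png'); print(read_state()['tool_pos'])
r=silhouettes('hatch_grip',f)
c,s=np.cos(.167),np.sin(.167)
for h in r[:1]:
    H=cloud(f,h['region']); B=np.c_[H[:,0]*c+H[:,1]*s,-H[:,0]*s+H[:,1]*c,H[:,2]]
    B=B[(B[:,2]>.11)&(B[:,2]<.15)&(abs(B[:,1]+.282)<.03)]; hst=np.histogram(B[:,0],bins=np.arange(.40,.50,.004)); print(h['conf'],hst)
    A=H[H[:,2]>.11]; print(cv2.minAreaRect(A[:,:2].astype(np.float32)))
t=read_state()['tool_pos']; print('tool',t[0]*c+t[1]*s,-t[0]*s+t[1]*c)
E
```

```text
time_s: 16.77
tool_pos: [0.4679, -0.2098, 0.2086]
tcp_rot: [0.646, 0.763, -0.0, -0.001]
wrist_force: [0.1, -0.6, -0.2]
grip_width: 0.0343
time_s: 17.02
tool_pos: [0.4686, -0.2066, 0.2086]
tcp_rot: [0.645, 0.764, 0.0, -0.001]
wrist_force: [0.2, 0.5, 0.3]
grip_width: 0.034
[ 0.46863652 -0.20632443  0.20873836]
0.68 (array([  0,   0,   0,   0, 261, 393, 453,  74,   0,   0,   0,   0,   0,
         0,   0,   0,  48, 440, 406, 411, 411, 404, 412, 411]), array([0.4  , 0.404, 0.408, 0.412, 0.416, 0.42 , 0.424, 0.428, 0.432,
       0.436, 0.44 , 0.444, 0.448, 0.452, 0.456, 0.46 , 0.464, 0.468,
       0.472, 0.476, 0.48 , 0.484, 0.488, 0.492, 0.496]))
((0.5651667714118958, -0.1903887689113617), (0.21865922212600708, 0.2155003696680069), 9.945307731628418)
tool 0.42794740420716537 -0.28126610353883547
```

View pics/w7.png

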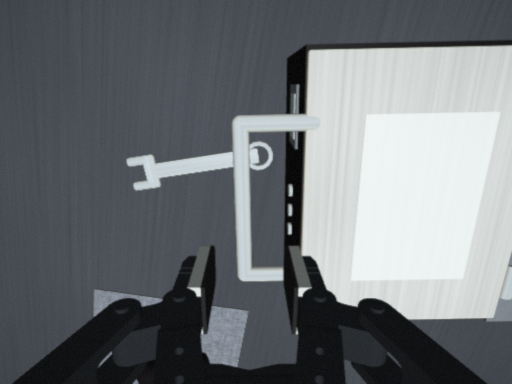

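```bash
python3 -m creep '[{"dp":[0,-0.005,0.03],"twist":0},{"dp":[0,-0.005,0.06],"twist":0},{"dp":[0,-0.005,0.085],"twist":0},{"dp":[0,-0.005,0.1],"twist":0},{"dp":[0,-0.005,0.1],"twist":0}]' && python3 -m creep '[{"dp":[0,0,0],"twist":0},{"dp":[0,0,0],"twist":0},{"dp":[0,0,0],"twist":0},{"dp":[0,0,0],"twist":0}]' -1 40
python3 - <<'E'
import numpy as np
a0=.0186
for t in np.arange(.1,1.13,.1): print(t.round(2),'dy',(.215*(np.cos(a0)-np.cos(t+a0))).round(4),'dz',(-.215*(np.sin(t+a0)-np.sin(a0))).round(4))
E
```

```text
time_s: 17.75
tool_pos: [0.4631, -0.2074, 0.1083]
tcp_rot: [0.645, 0.764, -0.0, -0.001]
wrist_force: [-1.3, 0.3, 0.3]
grip_width: 0.0342
time_s: 18.25
tool_pos: [0.4637, -0.2091, 0.1101]
tcp_rot: [0.646, 0.764, -0.0, 0.0]
wrist_force: [-3.6, -0.4, 5.2]
grip_width: 0.0102
0.1 dy 0.0015 dz -0.0214
0.2 dy 0.0051 dz -0.0426
0.3 dy 0.0108 dz -0.0633
0.4 dy 0.0185 dz -0.0834
0.5 dy 0.0282 dz -0.1026
0.6 dy 0.0398 dz -0.1207
0.7 dy 0.0531 dz -0.1375
0.8 dy 0.0681 dz -0.153
0.9 dy 0.0845 dz -0.1669
1.0 dy 0.1022 dz -0.179
1.1 dy 0.121 dz -0.1894
```

```bash
python3 -m creep '[{"dp":[0,0.0005,-0.011],"twist":0},{"dp":[0,0.0015,-0.0214],"twist":0},{"dp":[0,0.003,-0.032],"twist":0},{"dp":[0,0.005,-0.0426],"twist":0},{"dp":[0,0.0078,-0.053],"twist":0},{"dp":[0,0.0108,-0.0633],"twist":0},{"dp":[0,0.0145,-0.0735],"twist":0},{"dp":[0,0.0185,-0.0834],"twist":0}]'
```

```text
time_s: 19.25
tool_pos: [0.4806, -0.2058, 0.1933]
tcp_rot: [0.646, 0.764, -0.001, -0.001]
wrist_force: [-4.8, -3.6, -0.8]
grip_width: 0.0098
```

```bash
python3 -m creep '[{"dp":[0,0.0045,-0.0098],"twist":0},{"dp":[0,0.0097,-0.0192],"twist":0},{"dp":[0,0.0153,-0.0284],"twist":0},{"dp":[0,0.0213,-0.0373],"twist":0},{"dp":[0,0.0278,-0.0459],"twist":0},{"dp":[0,0.0346,-0.0541],"twist":0},{"dp":[0,0.0419,-0.062],"twist":0},{"dp":[0,0.0496,-0.0696],"twist":0}]'
python3 - <<'E'
from h import *
f=grab_frame('scene'); a=f['img'][90:290,90:340][:,:,::-1]
cv2.imwrite('pics/s8.png',cv2.resize(a,None,fx=3,fy=3,interpolation=cv2.INTER_CUBIC))
E
```

```text
time_s: 20.25
tool_pos: [0.5276, -0.1969, 0.2649]
tcp_rot: [0.646, 0.764, -0.002, -0.003]
wrist_force: [-13.9, -0.3, 10.3]
grip_width: 0.0101
```

View pics/s8.png

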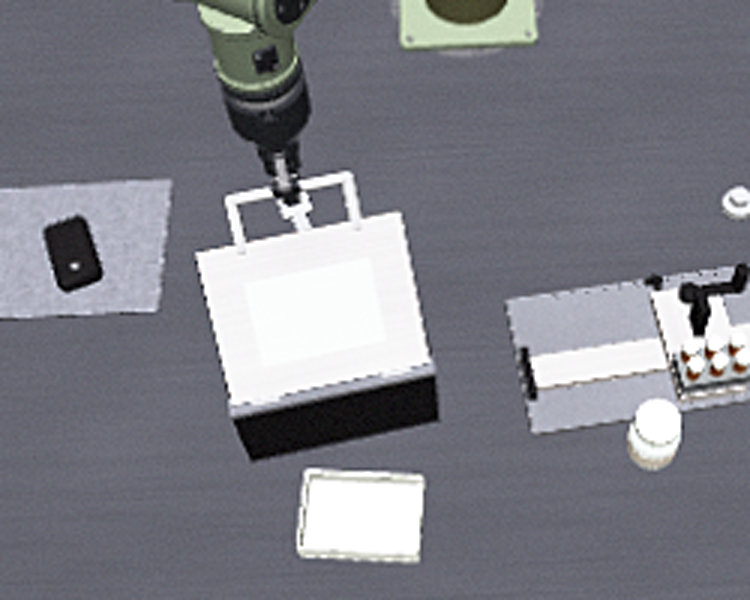

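```bash
python3 -m creep '[{"dp":[0,0.007,-0.008],"twist":0},{"dp":[0,0.015,-0.015],"twist":0},{"dp":[0,0.024,-0.0215],"twist":0},{"dp":[0,0.033,-0.0273],"twist":0},{"dp":[0,0.0424,-0.0328],"twist":0},{"dp":[0,0.0481,-0.036],"twist":0},{"dp":[0,0.0558,-0.0396],"twist":0},{"dp":[0,0.0558,-0.0396],"twist":0}]'
cat > ang.py <<'E'
from h import *
s=read_state(); t=s['tool_pos']; c,sn=np.cos(.167),np.sin(.167); print(t,s['wrist_force'],s['grip_width'])
for z0 in (.014,.016): print('kin angle',np.arctan2(t[2]+z0-.12,.6375-(t[0]*c+t[1]*sn))-.0186, 'r',np.hypot(t[2]+z0-.12,.6375-(t[0]*c+t[1]*sn)))
for cam in ('top','scene'):
    f,h=sil('hatch',cam); H=cloud(f,h['region']); B=np.c_[H[:,0]*c+H[:,1]*sn,-H[:,0]*sn+H[:,1]*c,H[:,2]]
    B=B[(B[:,2]>.14)&(abs(B[:,1]+.282)<.1)]
    # plate: robust line fit of z vs x
    if len(B)<50: continue
    l=cv2.fitLine(B[:,[0,2]].astype(np.float32),cv2.DIST_HUBER,0,.003,.01).ravel()
    print(cam,len(B),'angle',np.arctan(l[1]/-l[0]) if 0 else np.arctan2(abs(l[1]),abs(l[0])),B.min(0).round(3),B.max(0).round(3))
E
python3 ang.py
```

```text
time_s: 21.3
tool_pos: [0.5863, -0.1858, 0.3056]
tcp_rot: [0.645, 0.764, 0.002, -0.0]
wrist_force: [-5.6, 2.9, 7.5]
grip_width: 0.0106
[ 0.58630009 -0.18579335  0.30564135] [-5.55590976  2.85196439  7.5147082 ] 0.010554004712307455
kin angle 1.1276714213928176 r 0.21908887503008928
kin angle 1.1314003923810743 r 0.22091287999293
scene 3004 angle 1.116132 [ 0.546 -0.382  0.14 ] [ 0.643 -0.182  0.325]
```

```bash
python3 -m creep '[{"dp":[0,-0.005,0.0025],"twist":0},{"dp":[0,-0.0106,0.0053],"twist":0},{"dp":[0,-0.0158,0.0081],"twist":0},{"dp":[0,-0.0209,0.0111],"twist":0},{"dp":[0,-0.0258,0.0142],"twist":0},{"dp":[0,-0.0307,0.0174],"twist":0},{"dp":[0,-0.0356,0.0208],"twist":0},{"dp":[0,-0.0404,0.0243],"twist":0}]' && python3 -m creep '[{"dp":[0,0,0],"twist":0},{"dp":[0,0,0],"twist":0},{"dp":[0,0,0],"twist":0},{"dp":[0,0,0],"twist":0}]'
python3 ang.py
python3 - <<'E'
from h import *; from fr import *
f=grab_frame('scene'); save(f,'s9.png')
f=grab_frame('top')
a=f['img'][110:270,130:410][:,:,::-1]
cv2.imwrite('pics/t9.png',cv2.resize(a,None,fx=2.8,fy=2.8,interpolation=cv2.INTER_CUBIC))
E
```

```text
time_s: 22.5
tool_pos: [0.547, -0.1933, 0.2808]
tcp_rot: [0.645, 0.764, 0.002, 0.001]
wrist_force: [-1.8, 0.7, 3.4]
grip_width: 0.0102
time_s: 23.0
tool_pos: [0.5461, -0.1935, 0.28]
tcp_rot: [0.645, 0.764, 0.001, -0.0]
wrist_force: [-4.3, 1.6, 6.6]
grip_width: 0.0102
[ 0.5461415  -0.19346774  0.28001502] [-4.31937129  1.60550337  6.61244312] 0.010238483045861212
kin angle 0.9064761562005118 r 0.21788192581004456
kin angle 0.9119597517047462 r 0.21948255889089466
top 1164 angle 0.8889078 [ 0.502 -0.382  0.14 ] [ 0.637 -0.182  0.61 ]
scene 3199 angle 0.89259964 [ 0.502 -0.382  0.14 ] [ 0.641 -0.182  0.298]
```

View pics/t9.png

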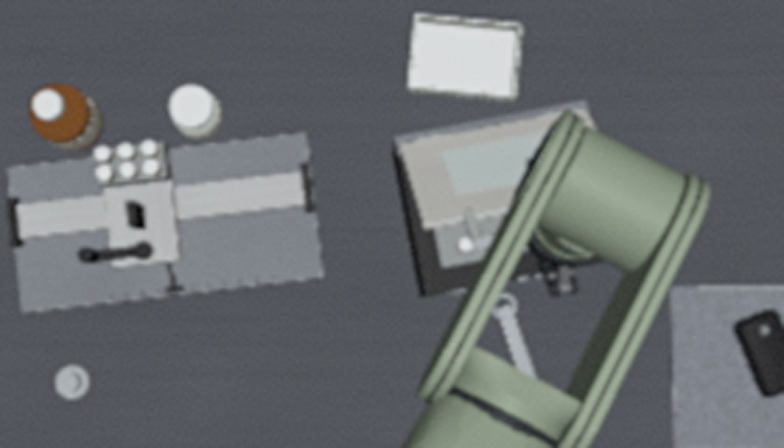

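The hatch is held at about 0.89–0.91 rad. The carriage sits on the mark with pointer and tab in line at (174,275), the lever lies along slide +y, and the loose things are where they started. Handing in.

```bash
python3 -c "
from cell import *
print(finish_job())"
```

```text
the job is handed in; nothing more can be done
None
```

The job is handed in, with the gripper still holding the hatch just below balance and the carriage clamped on its mark. `finish_job` reported no verdict, so the results below are my own checks.

- **Carriage and lever:** I turned the lever free to about 1.55 rad and slid the carriage about 82 mm by its fin. I then turned the lever back to about 0 rad. The wrist camera showed the pointer within about 1 mm of the tab, and the last top view still showed them in line.
- **Hatch:** I raised it by its bar to about 1.12 rad (1.13 from the arm pose, 1.116 from the camera), moving at about 0.4 rad/s. I then eased it back to about 0.90 rad. The final checks read 0.91 from the arm pose and 0.89 from the cameras.
- **Bystanders and time:** In the last top view the bottle, jar, wrench, fitting, tray and mouse looked undisturbed. The beaker was outside that crop, and I did not look at it again after the start. The last move ended at 23.0 s.

**Imperfect checks:**
- The final 2 mm carriage correction moved only about 1 mm, because the rail stuck. The alignment was still well inside the 5 mm tolerance.
- One wrist view placed points about 9 mm off along slide x, so I positioned the fin grasp from the arm's own pose instead.

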